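Put the plug gauge away and shut the chest drawer to its catch

TASK

Put the plug gauge away: lay it gently flat in the open drawer of the small blue chest, without letting it drop from above, then push the drawer fully home until its spring catch holds it shut, without slamming it. Leave the aluminium disc standing on the chest where it is.

Things in the scene. Friction and masses are not known exactly. Their poses are not given: they have to be found in the camera images.
- chest: small blue steel instrument chest with one drawer, fixed to the plate; 155 deep (x), 170 wide (y), 60 high. Origin at the centre of its underside, on the plate; its x axis points from the drawer front to the back of the chest, z up. The drawer opens towards -x, out of the chest's front face at x = -77.5 mm. A disc stands on its top.
- kit_drawer (a joint): how far the drawer stands open, in m: 0 is fully home, 0.12 the open stop; about 0.09 to 0.115 at the start. It slides along the chest's x axis with about 1 N of friction and some drag. From about 0.02 to 0.01 a spring catch resists (6 to 7 N at most); once past 0.009 the catch draws the drawer home to 0 by itself and holds it there
- drawer_floor (a point): centre of the drawer's inner floor, on the green floor's upper face (14 mm above the plate); it travels with the drawer, axes as the chest's. The inside is 120 long in x (-62.5 to +57.5 mm from here) and 140 wide in y (-70 to +70 mm); side and back walls stand 24 mm above this floor, the front panel 45.5 mm. The part of the drawer farther back than the chest's front face lies under the chest's top
- drawer_pull (a point): middle of the front face of the aluminium pull on the grey drawer front, 32 mm above the plate: a bar 90 wide (y) and 12 high that stands 13 mm proud of the front panel; the panel is 170 wide, from 8.5 to 59.5 mm above the plate. Its axes are the chest's; push it along +x. Travels with the drawer
- plug_gauge: light steel plug gauge with a knurled grip and a red ring, a round bar 104 long and up to 18 in diameter, loose, lying flat on the plate to the right of the chest. Origin under the middle of its length, at its underside as it lies at the start; its y axis runs along its length
- gauge_mid (a point): the middle of the plug gauge, on its axis (9 mm above what it lies on); its y axis runs along the gauge
- alu_disc: turned aluminium disc, 90 in diameter and 22 high, loose on the chest's top; origin at the centre of its underside. Left of it all (world y beyond 0.33 m, x beyond 0.36 m) the measuring machine's bridge overhangs the plate 0.55 m up: keep the wrist and elbow clear of it and draw the arm back before swinging past
There are look-alikes about, which are no part of the job. What is shaped like the plug_gauge but yellow is not meant.

How it is judged:
By the outcome, as a careful person would: the job done as asked, in the order asked, and still so for the second after the job is handed in, with the robot touching nothing.
It also fails if it takes over 54 s, if anything falls off the work surface, if the arm or the gripper's body presses on something with over 40 N, if the wrist force passes 120 N, or if a joint passes its speed limit or range.

ROBOT

A 6-joint arm with a two-finger parallel gripper is mounted at the origin on a cart in front of the work surface, level with it; the furniture and walls round the work are solid. World frame = base frame: x ahead of the robot, y to its left, z up, the work surface at z = 0. Lengths are in m, angles in rad, forces in N, time in s.
With the tool pointing down it reaches from about 0.325 to 0.9 m from the base axis. Payload 3.5 kg.
Tool frame: the origin (TCP) lies midway between the tips of the shut fingers; the grasp point (between the pads) lies 19 mm behind it (robot.grip_point_offset is the distance from the TCP to the grasp point, in m); z points along the fingers, y is the line along which they close (so a half turn about z gives the same grasp; the last joint's range is limited). The gripper opens to 85 mm and grips with 20 to 120 N. Pads are 22 mm wide; open, the fingers measure 114 mm over their backs; the gripper's body (76 mm by 85 mm) begins 54 mm behind the grasp point. The pads swing forward as they close: fully open they stand 13 mm farther back than shut.
Start: joints at [0.998, 0.276, -0.026, 1.268, 0, 1.467], TCP at [0.283, 0.557, 0.231] pointing down, gripper open.
Joint ranges: [-3.12, 3.12], [-0.85, 1.88], [-1.08, 1.24], [-1.95, 2.15], [-1.57, 1.53], [-3.14, 3.14]. Speed limits (rad/s): [2.57, 2.57, 3.14, 3.14, 3.14, 3.14].

INTERFACE

Orientations are given as a unit quaternion [w, x, y, z].
In Python, from workcell import telemetry, optics, hand_in, robot gives the robot as it stands.
- The arm moves only by the shell command python3 -m crank 'ROWS' [OPENING] [FORCE]. ROWS is JSON, a list of rows, each a list of 4 numbers: the shift along the world's x, y, z in m, then the turn about the world's z in degrees. In form: [[tx, ty, tz, turn], ...]. A call has 1 to 5 rows; each row shifts and turns the commanded pose from where the row before left it; what a row does not reach is not made up. A row lasts 1/10 s, in which the tool goes at most 50 mm and 8.59 degrees, less where a joint would pass 70% of its speed; a pose out of reach is approached as far as the arm can. A call is refused whole if a number of a shift passes 0.05 or a number of a turn 8.59, either way. A call with a gripper value outside its range is refused whole. OPENING is the finger opening in m, from 0 to 0.0854, set as the call begins (- or left out, the last holds). The fingers move at their own pace and stop on an object; FORCE is the grip in N (left out, the last holds). Time passes only in rows, so rows that do not move let the fingers close. It gives the time, the measured TCP pose, the force, the opening and the grip force at its end, in the units of the state.
- telemetry.state(): the state, without advancing time (a new reading comes with each control period).
- optics.read_camera(name): name is "scene" or "top" or "wrist"; returns a dict with "pixels" (384x512x3 uint8, red, green, blue), "z_map" (384x512 float32, m along the optical axis (not along the pixel's ray), 0 where there is no reading), "camera_matrix" (3x3 intrinsics, pixels), "pose" (4x4, takes a point from camera to world coordinates); the wrist camera has in their place "T_tool_cam" (4x4, takes a point from camera to tool coordinates, whose origin is the TCP and whose axes are the flange's). Camera axes: x right, y up, looking along -z (the intrinsics and any distortion apply to the point x, -y, -z); pixel columns grow to the right and rows downward; lengths in m; the calibration is good to about 2 mm. A picture is of the moment at which its call begins: read the wrist's pose just before it.
- hand_in(): hands the job in; it is judged then, once.
The state is a dict: "clock": time; "q": joint angles; "joint_vel": joint speeds; "tau": joint torques, N m; "ee_pos": TCP position; "tcp_rot": TCP orientation; "ft_force": force on the tool from outside, world axes, zero at the start; "moment": the same for the moment, N m; "opening": finger opening in m; "grasp_force": force on a finger pad.
Only numpy, scipy, OpenCV 4.12 (cv2) and the standard library are available. Lean on these libraries where they do the work, as an engineer would, in place of code of your own. Each camera call takes 0.05 s, during which the arm holds its last target. There are 200 camera calls.

## Working session

There is one attempt and no reset: what is moved stays moved. The work goes in short steps, Python scripts to look and compute and a shell command to move; the robot and the scene stay as the last step left them, time stands still between calls to the robot, and variables do not carry over. Pictures are saved under pics/ and viewed, at most 10 in all, crops included, and the job is handed in when it is done.

```bash
mkdir -p pics; ls; cat > h.py <<'E'
import numpy as np, cv2
from workcell import telemetry, optics, robot
def cam(name):
    s=telemetry.state(); d=optics.read_camera(name)
    if 'pose' in d: T=np.array(d['pose'])
    else:
        from scipy.spatial.transform import Rotation as R
        q=s['tcp_rot']; W=np.eye(4); W[:3,:3]=R.from_quat([q[1],q[2],q[3],q[0]]).as_matrix(); W[:3,3]=s['ee_pos']; T=W@np.array(d['T_tool_cam'])
    return d,T
def cloud(d,T):
    K=np.array(d['camera_matrix']); z=d['z_map']; v,u=np.mgrid[:384,:512]
    P=np.stack([(u-K[0,2])/K[0,0]*z,-(v-K[1,2])/K[1,1]*z,-z],-1)
    return P@T[:3,:3].T+T[:3,3]
def save(n,px): cv2.imwrite('pics/'+n,np.ascontiguousarray(px[...,::-1]))
E
python3 - <<'E'
from h import *
print(telemetry.state())
for n in('scene','top'):
    d,T=cam(n); save(n+'0.png',d['pixels']); print(d.keys(),T[:3,3]); np.savez(n+'0.npz',px=d['pixels'],P=cloud(d,T))
E
```

```text
pics
{'clock': 0.0, 'q': array([ 9.97566333e-01,  2.77140132e-01, -2.78874495e-02,  1.26795774e+00,
        1.14687796e-05,  1.46739449e+00]), 'joint_vel': array([-0.00041117, -0.00025039,  0.00230852,  0.00051421,  0.00061396,
       -0.00061554]), 'tau': array([ 4.66465790e-04, -4.45507979e+01,  2.95204353e+01,  1.63201452e-02,
       -5.31541957e-05,  6.40737895e-06]), 'ee_pos': array([0.28254896, 0.55663069, 0.23015214]), 'tcp_rot': array([-3.68672465e-04,  2.32759292e-01,  9.72533760e-01, -1.03055424e-03]), 'ft_force': array([ 0.15179957,  0.09905255, -0.01123204]), 'moment': array([-0.01619866,  0.03448941,  0.02276405]), 'grasp_force': 0.0, 'opening': 0.08557598723237296}
dict_keys(['pixels', 'z_map', 'camera_matrix', 'pose']) [ 0.87323389 -0.24934956  0.88217237]
dict_keys(['pixels', 'z_map', 'camera_matrix', 'pose']) [0.47856294 0.07238882 0.93567126]
```

View pics/top0.png

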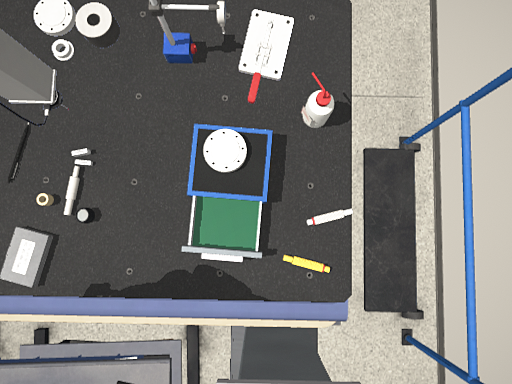

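View pics/scene0.png

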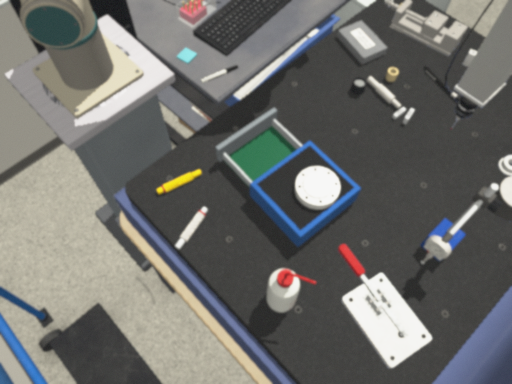

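Top view: the chest is at (230,162) and its drawer opens downward (−x) to the green floor at (227,222). Candidates for the gauge:
- White bar with a red ring at (329,216), to the right of the chest.
- Yellow look-alike at (306,264), excluded.
- Silver micrometer-like tool at (72,190), on the left side, excluded.

I choose (329,216), which is (192,227) in the scene view. Next I'll check it in a close crop and measure.

```bash
python3 - <<'E'
from h import *
t=np.load('top0.npz'); s=np.load('scene0.npz')
a=cv2.resize(t['px'][190:285,275:365],None,fx=4,fy=4,interpolation=cv2.INTER_CUBIC)
b=cv2.resize(s['px'][160:260,150:250],None,fx=3.8,fy=3.8,interpolation=cv2.INTER_CUBIC)
save('crop.png',np.hstack([a,b]))
def rect(p,n):
    r=cv2.minAreaRect((p[:,:2]*1000).astype(np.float32)); print(n,len(p),np.round(r[0],1),np.round(r[1],1),round(r[2],1),'z',np.round(np.percentile(p[:,2],[5,50,95])*1000,1)); print(np.round(cv2.boxPoints(r),0).tolist())
for nm,f,roi in(('top',t,(195,235,295,365)),('scene',s,(195,258,165,220))):
    px=f['px'].astype(int);P=f['P']
    m=np.zeros((384,512),bool); m[roi[0]:roi[1],roi[2]:roi[3]]=1
    g=m&(P[...,2]>.006)&(P[...,2]<.03)&(px.max(-1)>90); rect(P[g],nm+' gauge')
    k=m&(px.max(-1)>110)&(abs(P[...,2])<.03);rect(P[k],nm+' gauge colour')
    R,G,B=px[...,0],px[...,1],px[...,2]
    gr=(G>R*1.4)&(G>B*1.15)&(abs(P[...,2]-.014)<.012); rect(P[gr],nm+' floor')
    bl=(B>R*1.8)&(B>110)&(abs(P[...,2]-.06)<.008)&(abs(P[...,0]-.5)<.3); 
    n,l,st,c=cv2.connectedComponentsWithStats(bl.astype(np.uint8)); i=1+np.argmax(st[1:,4]); rect(P[l==i],nm+' chest top')
    w=(px.min(-1)>170)&(abs(P[...,2]-.082)<.006); rect(P[w],nm+' disc')
    h=(abs(P[...,2]-.0595)<.004)&(P[...,0]<.42)&(P[...,0]>.2)&(abs(P[...,1])<.25); rect(P[h],nm+' panel top')
    h=(abs(P[...,2]-.038)<.0025)&(P[...,0]<.36)&(P[...,0]>.2)&(px.max(-1)>150); rect(P[h],nm+' 38mm')
# plate right edge
P=t['P']; print(np.round(P[216,335:375,[1,2]].T if 0 else P[216,335:375][:, [0,1,2]],3)[::3])
E
```

```text
top gauge 324 [512.  -85.5] [ 16.7 103.5] 15.7 z [ 9.6 14.4 18. ]
[[490.0, -38.0], [518.0, -138.0], [534.0, -133.0], [506.0, -33.0]]
top gauge colour 381 [513.2 -86.4] [ 20.2 107.4] 15.7 z [-1.  14.  17.9]
[[489.0, -37.0], [518.0, -141.0], [537.0, -135.0], [508.0, -32.0]]
top floor 3068 [493.7 145. ] [138.5 109. ] 86.3 z [10.9 13.6 16.2]
[[435.0, 79.0], [544.0, 72.0], [553.0, 211.0], [444.0, 218.0]]
top chest top 1319 [622.6 136. ] [169.7 155.5] 86.3 z [57.3 59.7 62.4]
[[540.0, 56.0], [695.0, 46.0], [706.0, 216.0], [551.0, 226.0]]
top disc 1419 [686.9  79. ] [ 88.9 246.7] 32.3 z [77.9 80.7 83.7]
[[583.0, 160.0], [715.0, -49.0], [790.0, -2.0], [659.0, 207.0]]Traceback (most recent call last):
  File "<stdin>", line 18, in <module>
  File "<stdin>", line 7, in rect
    return _quantile_unchecked(
        a, q, axis, out, overwrite_input, method, keepdims, weights)
    return _ureduce(a,
                    func=_quantile_ureduce_func,
    ...<5 lines>...
                    overwrite_input=overwrite_input,
                    method=method)
    r = func(a, **kwargs)
    result = _quantile(arr,
                       quantiles=q,
    ...<2 lines>...
                       out=out,
                       weights=wgt)
    slices_having_nans = np.isnan(arr[-1, ...])
                                  ~~~^^^^^^^^^
IndexError: index -1 is out of bounds for axis 0 with size 0
```

View pics/crop.png

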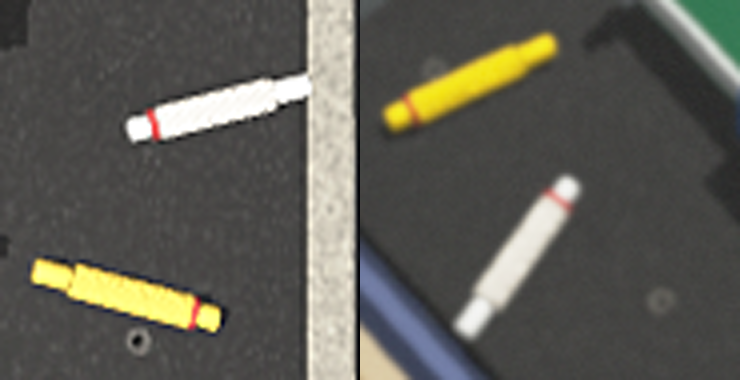

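The crop confirms the choice: an off-white knurled bar with a red ring at (329,216), with the yellow one below it. The gauge's middle is at about (0.5125, −0.086) with its axis at 105.7°. The chest's yaw is −3.7°. I'll draw in along −y first, to stay clear of the bridge, then go over the gauge with a −47.4° turn.

```bash
python3 -m crank '[[0,-0.02,0,-2],[0,-0.04,0,-4],[0,-0.045,0,-4],[0,-0.045,0,-4],[0,-0.045,0,-4]]' 0.06 30
python3 -m crank '[[0,-0.045,0,-4],[0,-0.045,0,-4],[0.01,-0.035,0,-4],[0.02,-0.035,0,-4],[0.025,-0.035,0,-4]]'
python3 -m crank '[[0.025,-0.035,0,-4],[0.025,-0.035,0,-4],[0.025,-0.035,0,-1.4],[0.025,-0.035,0,0],[0.025,-0.035,0,0]]'
python3 -m crank '[[0.025,-0.035,0,0],[0.015,-0.025,0,0],[0.0095,-0.018,0,0],[0,0,-0.04,0],[0,0,-0.03,0]]'
python3 -m crank '[[0,0,0,0],[0,0,0,0]]'
python3 - <<'E'
from h import *
s=telemetry.state(); print(s['ee_pos'],s['tcp_rot'],s['q'])
d,T=cam('wrist'); P=cloud(d,T); px=d['pixels'].astype(int); save('w1.png',d['pixels'])
def rect(p,n):
    r=cv2.minAreaRect((p[:,:2]*1000).astype(np.float32)); print(n,len(p),np.round(r[0],1),np.round(r[1],1),round(r[2],1),np.round(cv2.boxPoints(r)).tolist(),np.round(np.percentile(p[:,2],[5,50,95])*1000,1))
g=(P[...,2]>.005)&(P[...,2]<.025)&(abs(P[...,0]-.5125)<.06)&(abs(P[...,1]+.086)<.08)&(px.max(-1)>100)
n,l,st,c=cv2.connectedComponentsWithStats(g.astype(np.uint8)); i=1+np.argmax(st[1:,4]); rect(P[l==i],'gauge')
d,T=cam('top'); P=cloud(d,T);px=d['pixels'].astype(int);R,G,B=px[...,0],px[...,1],px[...,2]
def big(m,nm):
    n,l,st,c=cv2.connectedComponentsWithStats(m.astype(np.uint8)); i=1+np.argmax(st[1:,4]); rect(P[l==i],nm)
big((px.min(-1)>150)&(abs(P[...,2]-.082)<.008)&(P[...,0]>.56)&(P[...,0]<.7)&(P[...,1]>.05)&(P[...,1]<.24),'disc')
big((P[...,2]>.05)&(P[...,2]<.068)&(P[...,0]<.47)&(P[...,0]>.38)&(P[...,1]>.04)&(P[...,1]<.25),'panel top')
big((P[...,2]>.03)&(P[...,2]<.046)&(P[...,0]<.44)&(P[...,0]>.36)&(P[...,1]>.04)&(P[...,1]<.25),'pull')
E
```

```text
clock: 0.6
ee_pos: [0.2823, 0.3604, 0.2307]
tcp_rot: [-0.0, 0.383, 0.924, -0.001]
ft_force: [0.9, -0.3, 1.2]
opening: 0.0603
grasp_force: 0.0
clock: 1.1
ee_pos: [0.3373, 0.1658, 0.2311]
tcp_rot: [-0.0, 0.537, 0.843, 0.0]
ft_force: [1.1, 0.7, -0.2]
opening: 0.0603
grasp_force: 0.0
clock: 1.6
ee_pos: [0.4633, -0.0094, 0.231]
tcp_rot: [-0.0, 0.604, 0.797, -0.0]
ft_force: [0.9, 0.6, -1.4]
opening: 0.0603
grasp_force: 0.0
clock: 2.1
ee_pos: [0.5125, -0.0862, 0.1603]
tcp_rot: [0.0, 0.604, 0.797, 0.0]
ft_force: [-0.9, -0.4, -1.3]
opening: 0.0602
grasp_force: 0.0
clock: 2.3
ee_pos: [0.5116, -0.0852, 0.1611]
tcp_rot: [-0.001, 0.604, 0.797, -0.0]
ft_force: [-0.0, 0.4, 1.1]
opening: 0.06
grasp_force: 0.0
[ 0.51160503 -0.08519722  0.16109887] [-9.98679304e-04  6.03838046e-01  7.97106339e-01 -3.19219748e-04] [-2.89757347e-01  1.39636618e-01 -3.50685664e-01  1.08256842e+00
  1.03068551e-04  1.00685807e+00]
gauge 1987 [513.6 -83.6] [ 17.2 103.8] 16.0 [[491.0, -36.0], [520.0, -136.0], [536.0, -131.0], [508.0, -31.0]] [10.3 14.6 17.1]
disc 1395 [644.  145.1] [87.7 88.3] 2.6 [[598.0, 187.0], [602.0, 99.0], [690.0, 103.0], [686.0, 191.0]] [77.9 80.6 83.5]
panel top 491 [431.9 147.9] [169.6  13.2] 86.3 [[420.0, 64.0], [433.0, 63.0], [444.0, 232.0], [431.0, 233.0]] [55.3 58.6 61.2]
pull 217 [419.3 148.6] [89.6 11.9] 86.4 [[411.0, 104.0], [422.0, 103.0], [428.0, 193.0], [416.0, 194.0]] [34.3 37.2 39.9]
```

Both views agree, so I descend and take the gauge.

```bash
python3 -m crank '[[0.0015,0.0005,-0.03,0],[0,0,-0.04,0],[0,0,-0.04,0],[0,0,-0.025,0],[0,0,-0.012,0]]' 
python3 -m crank '[[0,0,-0.006,0],[0,0,-0.003,0],[0,0,0,0]]'

```

```text
clock: 2.9
ee_pos: [0.5138, -0.0849, 0.0137]
tcp_rot: [-0.0, 0.604, 0.797, -0.0]
ft_force: [0.2, 0.1, 0.2]
opening: 0.0601
grasp_force: 0.0
clock: 3.2
ee_pos: [0.5154, -0.0856, 0.0066]
tcp_rot: [0.001, 0.604, 0.797, 0.0]
ft_force: [0.4, -0.1, 0.6]
opening: 0.0599
grasp_force: 0.0
```

```bash
python3 -m crank '[[0,0,-0.001,0],[0,0,0,0]]' 
python3 -m crank '[[0,0,0,0],[0,0,0,0],[0,0,0,0],[0,0,0,0],[0,0,0,0]]' 0.005 40
python3 -m crank '[[0,0,0,0],[0,0,0,0],[0,0,0,0]]'
python3 -m crank '[[0,0,0.01,0],[0,0,0.02,0],[0,0,0.02,0],[0,0,0,0]]'
python3 - <<'E'
from h import *
print(telemetry.state()['ee_pos'],telemetry.state()['opening'])
d,T=cam('wrist'); save('w2.png',d['pixels'])
E
```

```text
clock: 3.4
ee_pos: [0.5148, -0.0855, 0.0053]
tcp_rot: [0.001, 0.604, 0.797, 0.0]
ft_force: [-0.3, -0.0, 0.7]
opening: 0.0599
grasp_force: 0.0
clock: 3.9
ee_pos: [0.5141, -0.0853, 0.0046]
tcp_rot: [0.0, 0.604, 0.797, 0.0]
ft_force: [-0.2, -0.1, 4.5]
opening: 0.0153
grasp_force: 39.8
clock: 4.2
ee_pos: [0.5141, -0.0853, 0.0046]
tcp_rot: [0.0, 0.604, 0.797, 0.0]
ft_force: [-1.0, 0.2, 5.6]
opening: 0.0151
grasp_force: 39.9
clock: 4.6
ee_pos: [0.5163, -0.0859, 0.0568]
tcp_rot: [0.003, 0.604, 0.797, 0.001]
ft_force: [1.0, 0.5, -1.7]
opening: 0.0155
grasp_force: 39.6
[ 0.51625346 -0.08588783  0.05679144] 0.015497208122273287
```

View pics/w2.png

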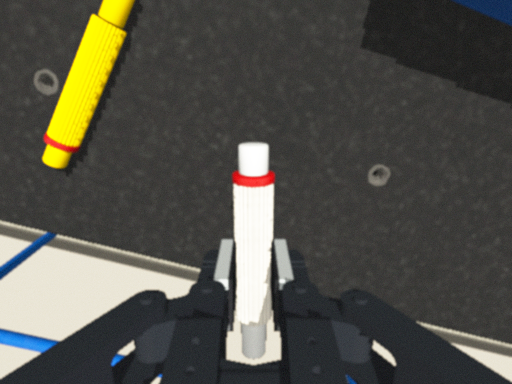

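The gauge is held between the pads: red ring at (253,178), white end at (253,150), straight along the image's vertical. Next I measure its pose in the hand.

```bash
python3 - <<'E'
from h import *
for n in('wrist','scene'):
    s=telemetry.state(); d,T=cam(n); P=cloud(d,T); px=d['pixels'].astype(int)
    e=s['ee_pos']; rel=P-e; ax=np.array([-.276,.961]); a=rel[...,:2]@ax; b=rel[...,:2]@np.array([.961,.276])
    g=(abs(b)<.010)&(abs(a)<.07)&(P[...,2]>.035)&(P[...,2]<.09)&(px.min(-1)>120)
    if n=='wrist': g[:140]=0;
    print(n,e,g.sum(),'along',a[g].min(),a[g].max())
    for lo in np.arange(-.06,.06,.01):
        m=g&(a>=lo)&(a<lo+.01)
        if m.sum()>4: print(round(lo,2),m.sum(),np.round(1000*np.array([np.percentile(P[m][:,2],95),np.percentile(P[m][:,2],5),b[m].min(),b[m].max()]),1))
E
```

```text
wrist [ 0.51520814 -0.08560913  0.0554052 ] 6951 along -0.05055543991548878 0.05388624507388813
-0.06 5 [64.4 62.4 -5.   2.3]
-0.05 397 [65.7 61.5 -6.   6. ]
-0.04 384 [65.7 60.5 -8.2  5.9]
-0.03 603 [67.6 61.6 -8.6  8.2]
-0.02 648 [67.8 62.3 -8.4  7.6]
-0.01 680 [68.5 63.4 -7.8  7. ]
0.0 716 [67.8 63.1 -7.7  7.4]
0.01 976 [ 82.7  61.2 -10.   10. ]
0.02 856 [67.7 61.5 -8.4  8.5]
0.03 728 [67.8 61.3 -8.2  8.5]
0.04 594 [65.7 61.  -5.9  6.3]
0.05 364 [65.4 57.2 -5.7  6.2]
scene [ 0.51406229 -0.08528558  0.05433009] 195 along -0.050607772985652014 0.05265534916086585
-0.05 30 [66.4 58.9 -5.8  5.6]
-0.04 31 [65.8 58.2 -6.3  4.9]
-0.03 47 [67.7 58.5 -9.4  7.6]
-0.02 50 [77.8 60.4 -9.4  9.9]
-0.01 16 [67.4 63.7 -8.8  1. ]
0.04 9 [65.8 58.2 -1.7  5.2]
0.05 8 [66.  60.  -3.7  5.5]
```

Level in the hand, underside about 4.5 mm below the TCP height, so contact with the drawer floor is at TCP z ≈ 0.0185. Target is (0.490, 0.145) with a turn of −19.4°.

```bash
python3 -m crank '[[0,0,0.03,0],[0,0,0.035,0],[0,0.02,0,-3],[-0.004,0.035,0,-3],[-0.004,0.04,0,-3]]' 
python3 -m crank '[[-0.004,0.04,0,-3],[-0.004,0.04,0,-3],[-0.004,0.035,0,-3],[-0.004,0.02,0,-1.4],[0,0,0,0]]'
python3 -m crank '[[0,0,0,0],[0,0,0,0]]'
python3 - <<'E'
from h import *
s=telemetry.state(); print(s['ee_pos'],s['tcp_rot'],s['opening'])
d,T=cam('wrist'); save('w3.png',d['pixels'])
d,T=cam('top'); P=cloud(d,T);px=d['pixels'].astype(int); save('t3.png',d['pixels'][90:290,150:380].repeat(3,0).repeat(3,1))
def rect(p,n):
    r=cv2.minAreaRect((p[:,:2]*1000).astype(np.float32)); print(n,len(p),np.round(r[0],1),np.round(r[1],1),round(r[2],1),np.round(cv2.boxPoints(r)).tolist())
m=(P[...,2]>.03)&(P[...,2]<.046)&(P[...,0]<.44)&(P[...,0]>.36)&(P[...,1]>.04)&(P[...,1]<.25)
rect(P[m],'pull')
E
```

```text
clock: 5.25
ee_pos: [0.5052, 0.0101, 0.1182]
tcp_rot: [-0.001, 0.666, 0.746, -0.0]
ft_force: [0.1, -0.3, -1.6]
opening: 0.015
grasp_force: 39.5
clock: 5.75
ee_pos: [0.488, 0.1468, 0.1176]
tcp_rot: [-0.001, 0.728, 0.685, -0.001]
ft_force: [-0.0, 0.1, -1.3]
opening: 0.0148
grasp_force: 39.5
clock: 5.95
ee_pos: [0.4895, 0.1439, 0.1185]
tcp_rot: [-0.0, 0.73, 0.684, -0.001]
ft_force: [-0.3, 0.6, -1.2]
opening: 0.0154
grasp_force: 39.5
[0.4895464  0.14394017 0.1185069 ] [-2.27996764e-04  7.29884728e-01  6.83569816e-01 -7.34256886e-04] 0.015424124651959215
pull 44 [425.2  90.3] [26.1 51. ] 4.2 [[410.0, 115.0], [414.0, 64.0], [440.0, 66.0], [436.0, 117.0]]
```

View pics/w3.png

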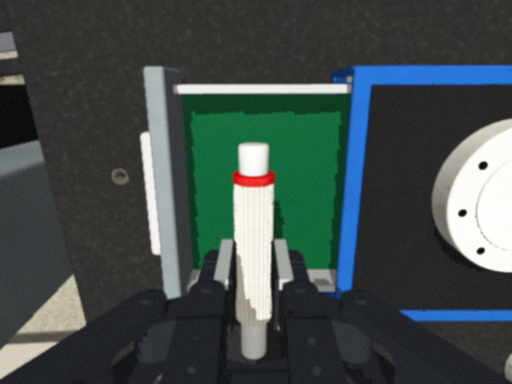

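The gauge hangs parallel over the green floor, between the drawer front (col 168) and the chest's front edge (col 350), with clearance all round. Lowering it.

```bash
python3 -m crank '[[0,0,-0.02,0],[0,0,-0.03,0],[0,0,-0.025,0],[0,0,-0.012,0],[0,0,-0.004,0]]' 
python3 -m crank '[[0,0,-0.003,0],[0,0,0,0],[0,0,0,0]]'
```

```text
clock: 6.55
ee_pos: [0.4888, 0.1439, 0.027]
tcp_rot: [-0.001, 0.73, 0.683, -0.001]
ft_force: [0.6, -0.1, -2.1]
opening: 0.0151
grasp_force: 39.5
clock: 6.85
ee_pos: [0.4911, 0.1449, 0.0264]
tcp_rot: [0.001, 0.73, 0.684, 0.001]
ft_force: [0.5, 0.3, -1.5]
opening: 0.0147
grasp_force: 39.5
```

```bash
python3 -m crank '[[0,0,-0.0015,0],[0,0,-0.0015,0],[0,0,-0.001,0],[0,0,0,0]]' 
python3 -m crank '[[0,0,-0.001,0],[0,0,0,0],[0,0,0,0]]'
python3 -m crank '[[0,0,-0.001,0],[0,0,0,0],[0,0,0,0]]'
```

```text
clock: 7.25
ee_pos: [0.4898, 0.1448, 0.0212]
tcp_rot: [-0.0, 0.73, 0.684, -0.0]
ft_force: [-0.5, 0.8, -1.3]
opening: 0.0151
grasp_force: 39.5
clock: 7.55
ee_pos: [0.4898, 0.1448, 0.0202]
tcp_rot: [-0.0, 0.73, 0.684, -0.0]
ft_force: [-0.4, -0.9, -0.8]
opening: 0.0153
grasp_force: 39.5
clock: 7.85
ee_pos: [0.4899, 0.1448, 0.0193]
tcp_rot: [-0.0, 0.73, 0.684, -0.0]
ft_force: [-0.4, -0.2, -1.3]
opening: 0.015
grasp_force: 39.5
```

```bash
python3 -m crank '[[0,0,-0.0005,0],[0,0,0,0],[0,0,0,0]]' 
python3 -m crank '[[0,0,-0.0005,0],[0,0,0,0],[0,0,0,0]]'
```

```text
clock: 8.15
ee_pos: [0.49, 0.1448, 0.0188]
tcp_rot: [-0.0, 0.73, 0.684, -0.0]
ft_force: [-0.6, 0.3, -2.0]
opening: 0.0152
grasp_force: 39.5
clock: 8.45
ee_pos: [0.4902, 0.1448, 0.0186]
tcp_rot: [0.0, 0.73, 0.684, 0.0]
ft_force: [-1.2, 0.1, 2.3]
opening: 0.0151
grasp_force: 39.8
```

The force reversed, so the gauge is on the drawer floor. Opening gently in steps, then rising straight up.

```bash
python3 -m crank '[[0,0,0,0],[0,0,0,0]]' - 20
python3 -m crank '[[0,0,0,0],[0,0,0,0]]' 0.019
python3 -m crank '[[0,0,0,0],[0,0,0,0],[0,0,0,0]]' 0.03
python3 -m crank '[[0,0,0.005,0],[0,0,0.01,0],[0,0,0.02,0],[0,0,0.03,0],[0,0,0.04,0]]'
python3 -m crank '[[0,0,0.02,0],[0,0,0,0],[0,0,0,0]]'
python3 - <<'E'
from h import *
s=telemetry.state(); print(s['ee_pos'])
d,T=cam('wrist'); P=cloud(d,T); px=d['pixels'].astype(int); save('w4.png',d['pixels'])
g=(P[...,2]>.016)&(P[...,2]<.04)&(px.min(-1)>130)&(P[...,0]>.445)&(P[...,0]<.54)&(abs(P[...,1]-.145)<.06)
p=P[g]; r=cv2.minAreaRect((p[:,:2]*1000).astype(np.float32)); print(r,np.percentile(p[:,2],[5,50,98]))
E
```

```text
clock: 8.65
ee_pos: [0.4902, 0.1448, 0.0186]
tcp_rot: [0.0, 0.73, 0.684, 0.0]
ft_force: [-1.7, -1.4, 2.7]
opening: 0.0154
grasp_force: 39.8
clock: 8.85
ee_pos: [0.4899, 0.1448, 0.0182]
tcp_rot: [-0.0, 0.73, 0.684, 0.0]
ft_force: [-0.0, 0.2, 0.2]
opening: 0.019
grasp_force: 0.0
clock: 9.15
ee_pos: [0.4899, 0.1448, 0.0182]
tcp_rot: [-0.0, 0.73, 0.684, -0.0]
ft_force: [-0.6, 0.3, -0.1]
opening: 0.0302
grasp_force: 0.0
clock: 9.65
ee_pos: [0.4884, 0.1445, 0.1237]
tcp_rot: [-0.001, 0.73, 0.684, -0.001]
ft_force: [0.4, -0.3, -0.2]
opening: 0.0301
grasp_force: 0.0
clock: 9.95
ee_pos: [0.4904, 0.1449, 0.1442]
tcp_rot: [0.0, 0.73, 0.684, 0.001]
ft_force: [-0.5, -0.2, -0.7]
opening: 0.0297
grasp_force: 0.0
[0.49036096 0.14485384 0.14418981]
((490.58563232421875, 146.48536682128906), (103.91122436523438, 16.485074996948242), 85.72074890136719) [0.02438948 0.0286948  0.03133027]
```

View pics/w4.png

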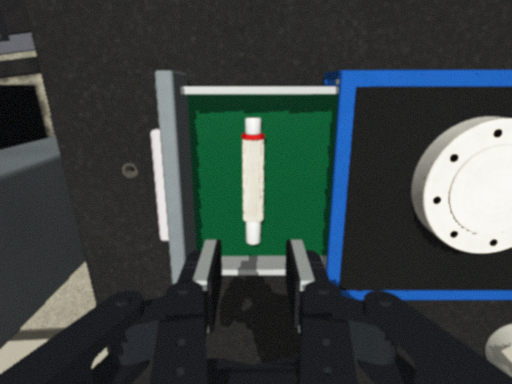

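The gauge lies flat on the green floor at (253,180), parallel to the drawer front, with the drawer still open and the disc untouched. Now I draw back in front of the pull with a +90° turn, so both shut fingers push side by side.

```bash
python3 -m crank '[[-0.01,0,0,8],[-0.011,0.001,0,8.2],[-0.011,0.001,0,8.2],[-0.011,0.001,0,8.2],[-0.011,0.001,0,8.2]]' 0 40
python3 -m crank '[[-0.011,0.001,0,8.2],[-0.011,0.001,0,8.2],[-0.011,0.001,0,8.2],[-0.011,0,0,8.2],[-0.011,0,0,8.2]]'
python3 -m crank '[[-0.011,0,0,8.2],[0,0,-0.03,0],[0,0,-0.02,0],[0,0,0,0],[0,0,0,0]]'
python3 - <<'E'
from h import *
s=telemetry.state(); print(s['ee_pos'],s['q'])
d,T=cam('top'); P=cloud(d,T);px=d['pixels'].astype(int)
d2,T2=cam('scene'); P2=cloud(d2,T2); save('s5.png',d2['pixels'])
def rect(p,n):
    r=cv2.minAreaRect((p[:,:2]*1000).astype(np.float32)); print(n,len(p),np.round(r[0],1),np.round(r[1],1),round(r[2],1),np.round(cv2.boxPoints(r)).tolist())
for P in(P,P2):
    m=(P[...,2]>.052)&(P[...,2]<.066)&(P[...,0]<.47)&(P[...,0]>.41)&(P[...,1]>.04)&(P[...,1]<.25)
    rect(P[m],'panel')
E
```

```text
clock: 10.5
ee_pos: [0.4338, 0.1485, 0.1414]
tcp_rot: [-0.002, 0.443, 0.897, -0.001]
ft_force: [-0.2, 0.7, 0.5]
opening: 0.0002
grasp_force: 0.0
clock: 11.0
ee_pos: [0.3788, 0.1514, 0.1415]
tcp_rot: [-0.002, 0.101, 0.995, -0.001]
ft_force: [0.7, -0.6, -0.1]
opening: 0.0004
grasp_force: 0.0
clock: 11.5
ee_pos: [0.3686, 0.1515, 0.0924]
tcp_rot: [-0.002, 0.032, 0.999, -0.0]
ft_force: [-0.7, -0.0, 0.5]
opening: -0.0003
grasp_force: 0.0
[0.36861695 0.15146514 0.09236308] [ 2.27319123e-01  1.41904571e-03 -6.66291687e-01  9.06433830e-01
 -1.82921767e-05  2.92223935e-01]
panel 494 [432.2 148. ] [169.8  13.1] 86.3 [[420.0, 64.0], [433.0, 63.0], [444.0, 232.0], [431.0, 233.0]]
panel 423 [432.7 149. ] [171.2  14.7] 86.2 [[420.0, 64.0], [434.0, 63.0], [446.0, 234.0], [431.0, 235.0]]
```

View pics/s5.png

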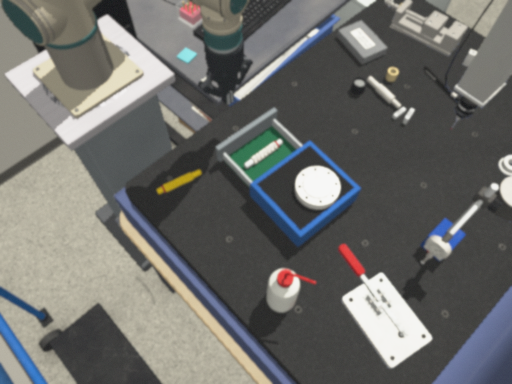

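The scene view shows the gauge in the drawer at (263,153), the disc still on the chest at (317,187), and the gripper in front of the pull at (228,75). Lowering to pull height and approaching.

```bash
python3 -m crank '[[0,-0.001,-0.02,0],[0,0,-0.03,0],[0,0,-0.02,0],[0,0,0,0],[0,0,0,0]]'
python3 -m crank '[[0.01,0,0,0],[0.01,0,0,0],[0.006,0,0,0],[0.003,0,0,0],[0,0,0,0]]'
python3 -m crank '[[0.002,0,0,0],[0.002,0,0,0],[0.002,0,0,0],[0.002,0,0,0],[0.002,0,0,0]]'
```

```text
clock: 12.1
ee_pos: [0.3706, 0.1509, 0.0241]
tcp_rot: [0.0, 0.032, 0.999, 0.0]
ft_force: [0.6, -0.0, 0.4]
opening: 0.0002
grasp_force: 0.0
clock: 12.6
ee_pos: [0.4, 0.1508, 0.0236]
tcp_rot: [0.0, 0.033, 0.999, 0.0]
ft_force: [-0.7, 0.0, -0.1]
opening: -0.0001
grasp_force: 0.0
clock: 13.1
ee_pos: [0.4085, 0.1506, 0.0231]
tcp_rot: [-0.001, 0.032, 0.999, -0.0]
ft_force: [-1.9, -1.1, -0.4]
opening: -0.0003
grasp_force: 0.5
```

In contact. Pushing at about 4 cm/s along the chest axis.

```bash
python3 -m crank '[[0.002,0,0,0],[0.003,-0.0002,0,0],[0.004,-0.0003,0,0],[0.004,-0.0003,0,0],[0.004,-0.0003,0,0]]'
python3 -m crank '[[0.004,-0.0003,0,0],[0.004,-0.0003,0,0],[0.004,-0.0003,0,0],[0.004,-0.0003,0,0],[0.004,-0.0003,0,0]]'
python3 -m crank '[[0.004,-0.0003,0,0],[0.004,-0.0003,0,0],[0.004,-0.0003,0,0],[0.004,-0.0003,0,0],[0.004,-0.0003,0,0]]'
python3 -m crank '[[0.004,-0.0003,0,0],[0.003,-0.0002,0,0],[0.002,-0.0001,0,0],[0.002,-0.0001,0,0],[0,0,0,0]]'
```

```text
clock: 13.6
ee_pos: [0.4263, 0.1497, 0.0233]
tcp_rot: [-0.0, 0.032, 0.999, 0.0]
ft_force: [0.4, -1.0, -1.0]
opening: 0.0003
grasp_force: 0.5
clock: 14.1
ee_pos: [0.4464, 0.1483, 0.0234]
tcp_rot: [0.0, 0.032, 0.999, 0.0]
ft_force: [-0.4, 1.5, -0.3]
opening: -0.0002
grasp_force: 0.5
clock: 14.6
ee_pos: [0.4664, 0.1467, 0.0234]
tcp_rot: [0.0, 0.032, 0.999, 0.0]
ft_force: [-0.9, 0.7, 1.0]
opening: -0.0002
grasp_force: 0.5
clock: 15.1
ee_pos: [0.4776, 0.1458, 0.0234]
tcp_rot: [0.0, 0.033, 0.999, -0.0]
ft_force: [-0.3, -0.1, -0.8]
opening: 0.0
grasp_force: 0.0
```

```bash
python3 -m crank '[[0.002,-0.0001,0,0],[0.002,-0.0001,0,0],[0.002,-0.0001,0,0],[0.002,-0.0001,0,0],[0.002,-0.0002,0,0]]'
python3 -m crank '[[0.0015,-0.0001,0,0],[0.0015,-0.0001,0,0],[0.0015,-0.0001,0,0]]'
python3 -m crank '[[0.0015,-0.0001,0,0],[0.0015,-0.0001,0,0],[0.0015,-0.0001,0,0]]'
```

```text
clock: 15.6
ee_pos: [0.487, 0.1453, 0.0233]
tcp_rot: [-0.0, 0.032, 0.999, -0.0]
ft_force: [-0.3, -1.4, 0.7]
opening: -0.0
grasp_force: 0.5
clock: 15.9
ee_pos: [0.4914, 0.145, 0.0233]
tcp_rot: [-0.0, 0.032, 0.999, -0.0]
ft_force: [-2.1, -1.0, 1.8]
opening: -0.0001
grasp_force: 1.1
clock: 16.2
ee_pos: [0.4945, 0.1449, 0.0231]
tcp_rot: [-0.001, 0.032, 0.999, 0.0]
ft_force: [-5.3, -0.2, 4.6]
opening: 0.0001
grasp_force: 2.8
```

Catch engaged (5 N). Continuing in small steps.

```bash
python3 -m crank '[[0.001,-0.0001,0,0],[0.001,-0.0001,0,0]]'
python3 -m crank '[[0.001,-0.0001,0,0],[0.001,-0.0001,0,0]]'
python3 -m crank '[[0.001,-0.0001,0,0],[0.001,0,0,0]]'
```

```text
clock: 16.4
ee_pos: [0.4966, 0.1447, 0.0231]
tcp_rot: [-0.001, 0.032, 0.999, 0.0]
ft_force: [-5.4, 0.4, 3.6]
opening: -0.0001
grasp_force: 2.5
clock: 16.6
ee_pos: [0.4997, 0.1445, 0.0231]
tcp_rot: [-0.0, 0.032, 0.999, 0.0]
ft_force: [-3.0, 0.8, 0.9]
opening: -0.0003
grasp_force: 1.4
clock: 16.8
ee_pos: [0.5032, 0.1443, 0.0234]
tcp_rot: [0.001, 0.032, 0.999, -0.0]
ft_force: [0.1, -0.8, 0.5]
opening: 0.0
grasp_force: 0.0
```

The force has gone, so the catch drew the drawer in. Backing off straight and checking.

```bash
python3 -m crank '[[0,0,0,0],[0,0,0,0],[0,0,0,0]]'
python3 -m crank '[[-0.01,0,0,0],[-0.03,0.002,0,0],[-0.04,0.003,0,0],[-0.04,0.003,0,0],[-0.02,0,0,0]]'
python3 -m crank '[[0,0,0.03,0],[0,0,0.04,0],[0,0,0.03,0],[0,0,0,0],[0,0,0,0]]'
python3 - <<'E'
from h import *
s=telemetry.state(); print(s['ee_pos'],s['ft_force'])
d,T=cam('top'); P=cloud(d,T);px=d['pixels'].astype(int)
d2,T2=cam('scene'); P2=cloud(d2,T2)
a=d['pixels'][100:270,160:370]; b=d2['pixels'][110:280,170:380]
save('f6.png',cv2.resize(np.hstack([a,b]),None,fx=1.9,fy=1.9,interpolation=cv2.INTER_CUBIC))
def rect(p,n):
    r=cv2.minAreaRect((p[:,:2]*1000).astype(np.float32)); print(n,len(p),np.round(r[0],1),np.round(r[1],1),round(r[2],1),np.round(cv2.boxPoints(r)).tolist())
for P,px in((P,px),(P2,d2['pixels'].astype(int))):
    R=(P[...,0]<.75)&(P[...,0]>.44)&(P[...,1]>.03)&(P[...,1]<.25)
    rect(P[R&(P[...,2]>.053)&(P[...,2]<.066)],'chest+panel')
    rect(P[R&(P[...,2]>.03)&(P[...,2]<.044)&(P[...,0]<.535)],'pull')
    rect(P[R&(P[...,2]>.076)&(P[...,2]<.09)&(px.min(-1)>150)],'disc')
E
```

```text
clock: 17.1
ee_pos: [0.5027, 0.1443, 0.0236]
tcp_rot: [0.001, 0.032, 0.999, 0.0]
ft_force: [-0.1, 0.9, 0.3]
opening: -0.0001
grasp_force: 0.0
clock: 17.6
ee_pos: [0.3562, 0.1517, 0.0223]
tcp_rot: [-0.003, 0.032, 0.999, -0.001]
ft_force: [0.2, -0.8, 0.6]
opening: -0.0
grasp_force: 0.0
clock: 18.1
ee_pos: [0.362, 0.1524, 0.1239]
tcp_rot: [0.001, 0.032, 0.999, 0.0]
ft_force: [0.4, 0.2, -0.0]
opening: 0.0004
grasp_force: 0.0
[0.36200814 0.15238412 0.12385605] [ 0.44285935  0.2363698  -0.01701236]
chest+panel 4716 [616.1 136.1] [170.2 168.6] 86.4 [[527.0, 57.0], [695.0, 46.0], [706.0, 216.0], [537.0, 226.0]]
pull 256 [525.1 122.8] [128.4  13.1] 86.9 [[515.0, 59.0], [528.0, 58.0], [535.0, 187.0], [522.0, 187.0]]
disc 1392 [644.1 145.1] [88.  88.1] 1.0 [[599.0, 188.0], [601.0, 100.0], [689.0, 102.0], [687.0, 190.0]]
chest+panel 4397 [616.2 137.9] [172.2 168.4] 86.7 [[527.0, 57.0], [695.0, 47.0], [705.0, 219.0], [537.0, 229.0]]
pull 51 [523.8 122.2] [ 13.8 129.9] 3.8 [[513.0, 187.0], [521.0, 57.0], [535.0, 58.0], [526.0, 187.0]]
disc 1395 [645.1 146.7] [89.4 89.4] 78.7 [[593.0, 112.0], [680.0, 94.0], [698.0, 182.0], [610.0, 199.0]]
```

View pics/f6.png

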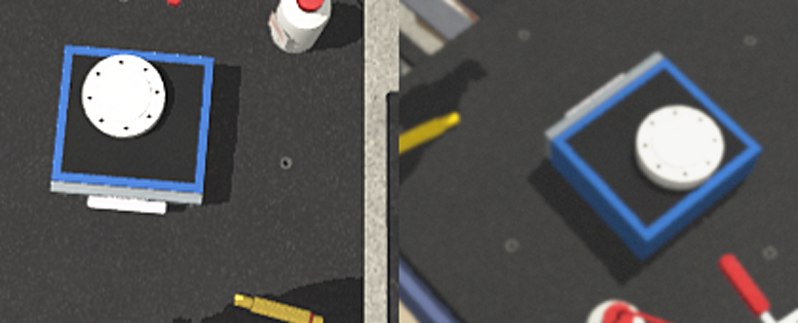

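Both views show the drawer front flush against the chest (chest plus panel 168.5 mm = 155 + 13). The disc is still at (644,145) mm as before, and the arm is clear.

```bash
python3 -c "
from workcell import hand_in; print(hand_in())"
```

```text
the job is handed in; nothing more can be done
None
```

The plug gauge was laid flat in the drawer, the drawer is pushed home and held by its catch, the disc still stands where it was, and the job was handed in at about 18 s.

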